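Load a streak plate under the stage's spring clip

TASK

Load the streak plate that lies in the mouth of the metal stage: press the clip's long bar gently down with one fingertip so that its nose is raised, and while you keep it pressed push the plate along the stage with the other fingertip, beneath the nose, until it is fully home against the back stop. Only then let the clip up, so that its nose comes down on the plate and holds it, and draw the hand clear. Nothing is gripped or lifted: the plate only slides, the nose must not drag on it or be rammed by it on the way, and the things lying round the stage stay where they are.

Things in the scene. Friction and masses are not known exactly. Their poses are not given: they have to be found in the camera images.
- stage: Streak stage, fixed. Grey cast base 168 x 130 mm (x -114..54, y -45..85 in its frame) with a bare metal stage plate on it (x -104..48, y -41..41), whose flat face is 34 mm above the worktop. Origin: on the worktop straight below the centre of a plate that is home. +x: the way the plate is pushed in (the open mouth is at -x); +y: the side of the clip's press bar; z up.
- stage_home (a point): Middle of the home position, on the stage face; axes as stage. The plate is home when its origin is here. Round it a channel 52 mm wide (y -26..26) between steel guide rails 5 mm high, x -80..27; from x -80 to -98 the rails flare out to about 62 mm apart.
- back_stop (a point): Foot of the face of the back stop, a steel strip 6 mm high across the channel, 25 mm beyond stage_home.
- clip (a joint): Rocking spring clip, rad. 0: at rest, nose down, 1.5 mm above the bare stage face, barring the channel. Grows as the press bar is pushed down and the nose rises; stop at 0.75. From 0.33 the nose clears the plate; lying on the plate it reads about 0.26. Sprung back to 0: the bar takes about 3 N to start and 6 to 8 N at 0.55.
- clip_hinge (a point): Near end of the clip's shaft, which runs along the stage's x axis from x -108 to 36 mm, at y 33, 10 mm above the stage face. Its two bearing blocks (y 27..39, x -102..-95 and 25..32) reach 16 mm above the stage face.
- press_bar (a point): Middle of the upper face of the press bar: grooved steel strip 130 mm long (stage x -110..20), 22 mm wide (y about 52..74), outside the channel on the +y side. At rest it slopes up outwards by 0.25 rad, its middle 19 mm above the stage face; pressed by a fingertip down to 3 mm above the stage face the clip reads about 0.55. A fingertip can slide along it while pressing.
- clip_nose (a point): Underside of the middle of the clip's nose (moves with the clip): a rubber-covered roll 6 mm thick and 26 mm long over the channel, at rest at stage y 11, x -6..20 mm.
- plate: White square streak plate with three streaks, 50 x 50 mm, 7.5 mm thick, about 45 g, loose on the stage face between the guide rails, at the mouth of the stage, 48 to 60 mm short of home. Origin: centre of its underside. Its own x axis is turned by -0.297 rad (about z) from its sides; plate_mid has axes along the sides.
- plate_mid (a point): Centre of the plate's underside, with x and y axes along the plate's sides, x pointing into the stage. The rear edge, where it is pushed, is 25 mm from here towards -x.
- dark_plate: Bystander: black square streak plate, 50 x 50 x 7.5 mm, loose on the worktop beside the stage. Origin: centre of its underside.
- yellow_mineral: Bystander: yellowish mineral lump, 40 x 41 x 31 mm, loose on the worktop. Origin: centre of its underside.
- red_pebble: Bystander: reddish pebble, 34 x 30 x 22 mm, loose on the worktop. Origin: centre of its underside.
- lens: Bystander: folded hand lens, 42 x 38 x 14 mm, loose on the worktop. Origin: centre of its underside.

How it is judged (in metres and radians):
On the way, in this order (a step that is already met when the one before it is completed fails the run):
1. a fingertip holds the clip's bar down, nose raised, with the plate still short of the nose (value of joint clip above 0.33 rad and contact force between the fingers and clip above 0.5 N and x of plate_mid in the frame of stage_home below -0.033 m), for 0.2 s.
2. the plate is passing beneath the nose, pushed by a fingertip while the clip is held up (value of joint clip above 0.32 rad and contact force between the fingers and clip above 0.5 N and contact force between the fingers and plate above 0.1 N and x of plate_mid in the frame of stage_home between -0.027 and -0.004 m), for 0.04 s.
3. the plate is home against the back stop with the clip still held up by a fingertip (value of joint clip above 0.32 rad and contact force between the fingers and clip above 0.5 N and x of plate_mid in the frame of stage_home above -0.0025 m), for 0.1 s.
At the end, for the whole second after the job is handed in: The plate lies flat in the channel, within 2.5 mm of the back stop, within 3 mm of the middle and 0.05 rad of square, at rest, and the clip's nose rests on it (clip 0.20 to 0.32 rad, pressing with more than 1 N) (x of plate_mid in the frame of stage_home between -0.0025 and 0.0025 m and y of plate_mid in the frame of stage_home between -0.003 and 0.003 m and z of plate_mid in the frame of stage_home below 0.0025 m and angle between the x axis of plate_mid and the x axis of stage, either way round below 0.05 rad and value of joint clip between 0.2 and 0.32 rad and contact force between clip and plate above 1 N and linear speed of plate below 0.01 m/s); the robot touches nothing.
It fails at once if the plate is lifted off the stage (more than 6 mm) or tipped (more than 0.12 rad) (z of plate_mid in the frame of stage_home above 0.006 m or angle between plate's own z axis and vertical above 0.12 rad).
It fails at once if the nose bears on the plate, or the plate is rammed against it, by more than 2 N before the plate is within 4 mm of home (contact force between clip and plate above 2 N and x of plate_mid in the frame of stage_home below -0.004 m).
It fails at once if the press bar is forced by more than 30 N (contact force between the fingers and clip above 30 N).
It fails at once if a bystander is moved by more than 15 mm (distance of any of dark_plate, yellow_mineral, red_pebble, lens from where it was at the start of the episode above 0.015 m).
It also fails if it takes over 42 s, if anything falls off the work surface, if the arm or the gripper's body presses on something with over 40 N, if the wrist force passes 120 N, or if a joint passes its speed limit or range.

ROBOT

A 6-joint arm with a two-finger parallel gripper is mounted at the origin on a cart in front of the work surface, level with it; the furniture and walls round the work are solid. World frame = base frame: x ahead of the robot, y to its left, z up, the work surface at z = 0. Lengths are in mm, angles in rad, forces in N, time in s.
With the tool pointing down it reaches from about 400 to 825 mm from the base axis. Payload 7 kg.
Tool frame: the origin (TCP) lies at the very end of the fingers, on their centre line; the grasp point (between the pads) lies 19 mm behind it; z points along the fingers, y is the line along which they close (so a half turn about z gives the same grasp; the last joint's range is limited). The gripper opens to 88 mm and grips with 3 to 60 N. Pads are 19 mm wide; open, the fingers measure 130 mm over their backs; the gripper's body (78 mm by 193 mm) begins 47 mm behind the grasp point.
Start: joints at [-0.838, 0.359, 0.012, 0, -1.224, -0.288], TCP at [290.409, -609.309, 226.561] pointing down, gripper open.
Joint ranges: [-3.07, 3.07], [-1.43, 2.12], [-1.02, 1.25], [-3.03, 1.67], [-3.05, -0], [-3.03, 3.03]. Speed limits (rad/s): [2.39, 2.39, 3.01, 3.14, 3.14, 3.14].

INTERFACE

Orientations are given as a unit quaternion [x, y, z, w].
In Python, from plant import bot gives the robot as it stands. Calls block until the motion is done:
- bot.move_ptp(position, orientation): joint-space move of the TCP to a pose.
- bot.line_to(position, velocity=150, ori=None): straight line of the TCP; ori=None keeps the orientation; velocity is the mean speed in mm/s.
- bot.move_joints(angles): joint-space move.
- bot.move_gripper(opening, force=None): finger opening in mm; force is the grip in N (None keeps the last); returns when the fingers have stopped.
- bot.pause(seconds).
- bot.solve_ik(position, orientation): joint angles nearest the present ones, or None.
- bot.read_state(): the state.
- bot.camera(name): name is "scene" or "top" or "wrist"; returns the picture (384x512x3 uint8, red, green, blue); there is no depth.
- bot.get_calibration(name): a dict with "fx", "fy", "cx", "cy" (pixels), "view" (4x4, takes a point from world to camera coordinates); the wrist camera has in their place "T_tool_cam" (4x4, takes a point from camera to tool coordinates, whose origin is the TCP and whose axes are the flange's). Camera axes: x right, y up, looking along -z (the intrinsics and any distortion apply to the point x, -y, -z); pixel columns grow to the right and rows downward; lengths in mm; the calibration is good to about 2 mm. A picture is of the moment at which its call begins: read the wrist's pose just before it. get_calibration takes no time and is no camera call.
A pose or a line that the arm cannot do raises bot.Unreachable and nothing moves.
- bot.close_job(): hands the job in; it is judged then, once.
The state is a dict: "t": time; "joint_pos": joint angles; "qvel": joint speeds; "tau": joint torques, N m; "tcp_pos": TCP position; "eef_rot": TCP orientation; "contact_force": force on the tool from outside, world axes, zero at the start; "moment": the same for the moment, N m; "width": finger opening in mm; "finger_force": force on a finger pad.
Only numpy, scipy, OpenCV 4.12 (cv2) and the standard library are available. Lean on these libraries where they do the work, as an engineer would, in place of code of your own. Each camera call takes 0.05 s, during which the arm holds its last target. There are 200 camera calls.

## Working session

There is one attempt and no reset: what is moved stays moved. The work goes in short steps, each a Python script; the robot and the scene stay as the last script left them, time stands still between calls to the robot, and variables do not carry over. Pictures are saved under pics/ and viewed, at most 10 in all, crops included, and the job is handed in when it is done.

```bash
ls; mkdir -p pics; python3 - <<'E'
from plant import bot
import cv2,numpy as np
for n in ["scene","top"]:
    im=bot.camera(n); cv2.imwrite(f"pics/{n}0.png",im[:,:,::-1])
    c=bot.get_calibration(n); print(n,{k:(np.round(v,3).tolist() if hasattr(v,'__len__') else v) for k,v in c.items()})
c=bot.get_calibration("wrist");print({k:(np.round(v,3).tolist() if hasattr(v,'__len__') else v) for k,v in c.items()})
print(bot.read_state())
E
```

```text
pics
scene {'fx': 454.9147995997142, 'fy': 454.9147995997142, 'cx': 257.287834223765, 'cy': 183.21491110838875, 'view': [[-0.851, -0.525, 0.005, 584.214], [0.361, -0.577, 0.732, -219.945], [-0.382, 0.625, 0.681, -768.587], [0.0, 0.0, 0.0, 1.0]]}
top {'fx': 379.1966197412493, 'fy': 379.1966197412493, 'cx': 255.9504679343838, 'cy': 190.42026249822112, 'view': [[-0.153, -0.988, 0.004, 153.17], [0.959, -0.147, 0.244, -626.07], [-0.24, 0.041, 0.97, -780.48], [0.0, 0.0, 0.0, 1.0]]}
{'fx': 345.23829294913895, 'fy': 345.23829294913895, 'cx': 254.95706641964819, 'cy': 190.5536954578603, 'T_tool_cam': [[0.001, 0.962, 0.273, 74.086], [1.0, -0.0, -0.001, 0.718], [-0.001, 0.273, -0.962, -157.558], [0.0, 0.0, 0.0, 1.0]]}
{'t': 0.1, 'joint_pos': array([-8.37920320e-01,  3.59291804e-01,  1.11744996e-02, -3.42749757e-04,
       -1.22409450e+00, -2.88101297e-01]), 'qvel': array([ 2.35075088e-06, -9.31816752e-04,  2.43217230e-03,  2.07364340e-03,
        1.18941949e-03,  9.84556399e-04]), 'tau': array([-1.09328197e-03, -5.84163702e+01,  2.93750900e+01,  7.01542899e+00,
        1.01918538e-02, -5.50750144e-05]), 'tcp_pos': array([ 290.22587355, -608.9438008 ,  225.73583596]), 'eef_rot': array([-2.20501844e-01,  9.75386288e-01,  6.96239177e-04, -2.05211735e-04]), 'contact_force': array([-0.44689204, -0.3506977 ,  0.09329707]), 'moment': array([0.01215049, 0.05681477, 0.03375864]), 'finger_force': 0.0, 'width': 87.49669271421953}
```

View pics/top0.png

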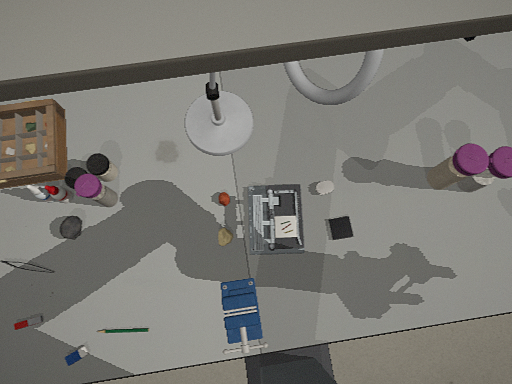

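View pics/scene0.png

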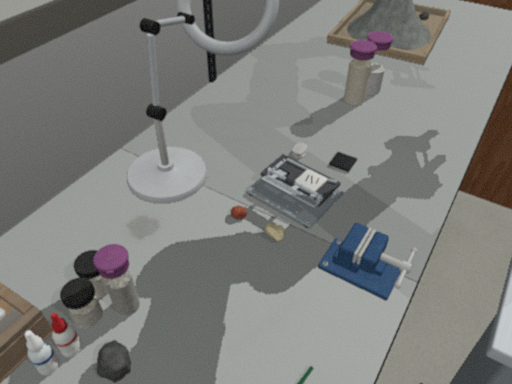

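The top view shows the stage at about (275,218), with the mouth facing down, the press bar on the left, and the plate at (286,227). I'll get a rough stage pose, then look from close up with the wrist camera.

```bash
cat > h.py <<'E'
from plant import bot
import cv2,numpy as np
from scipy.spatial.transform import Rotation as R
def cam(n):
    c=bot.get_calibration(n)
    if n=="wrist":
        s=bot.read_state(); T=np.eye(4); T[:3,:3]=R.from_quat(s["eef_rot"]).as_matrix(); T[:3,3]=s["tcp_pos"]
        return c,T@np.array(c["T_tool_cam"])
    return c,np.linalg.inv(c["view"])
def ray(c,T,uv,z):
    uv=np.atleast_2d(uv).astype(float)
    d=np.c_[(uv[:,0]-c["cx"])/c["fx"],-(uv[:,1]-c["cy"])/c["fy"],-np.ones(len(uv))]@T[:3,:3].T
    return T[:3,3]+d*((z-T[2,3])/d[:,2])[:,None]
def proj(c,T,P):
    p=(np.atleast_2d(P)-T[:3,3])@T[:3,:3]
    return np.c_[c["cx"]+c["fx"]*p[:,0]/-p[:,2],c["cy"]-c["fy"]*p[:,1]/-p[:,2]]
def shot(n,name):
    ct=cam(n); im=bot.camera(n)[:,:,::-1].copy(); cv2.imwrite(f"pics/{name}.png",im); return ct[0],ct[1],im
def down(yaw): # tool x axis at angle yaw in world, z down
    c,s=np.cos(yaw),np.sin(yaw)
    return R.from_matrix(np.array([[c,s,0],[s,-c,0],[0,0,-1]])).as_quat()
E
python3 - <<'E'
from h import *
c,T=cam("top")
print(ray(c,T,[[286,227]],41).round(), ray(c,T,[[246,186],[302,184],[303,252],[246,254]],28).round())
print(R.from_quat(bot.read_state()["eef_rot"]).as_matrix().round(2))
for z in(0,):print(ray(c,T,[[224,199],[224,238],[341,228],[325,187],[219,120],[242,310],[330,60]],z).round())
E
```

```text
[[555.  -1.  41.]] [[669.  76.  28.]
 [653. -58.  28.]
 [493. -31.  28.]
 [509. 100.  28.]]
[[-0.9  -0.43 -0.  ]
 [-0.43  0.9   0.  ]
 [ 0.    0.   -1.  ]]
[[ 652.  134.    0.]
 [ 557.  146.    0.]
 [ 538. -136.    0.]
 [ 644. -118.    0.]
 [ 862.  119.    0.]
 [ 387.  128.    0.]
 [ 991. -201.    0.]]
```

```bash
python3 - <<'E'
from h import *
q=down(np.pi-0.155)
bot.move_ptp([628,14,190],q)
c,T,im=shot("wrist","w1"); print(bot.read_state()["t"],bot.read_state()["tcp_pos"],bot.read_state()["joint_pos"])
E
```

```text
2.6667 [628.02701067  13.28681484 190.03980807] [ 3.31469219e-01  3.07208884e-01 -1.48816578e-01  4.98723183e-05
 -1.11473881e+00 -2.05811117e+00]
```

View pics/w1.png

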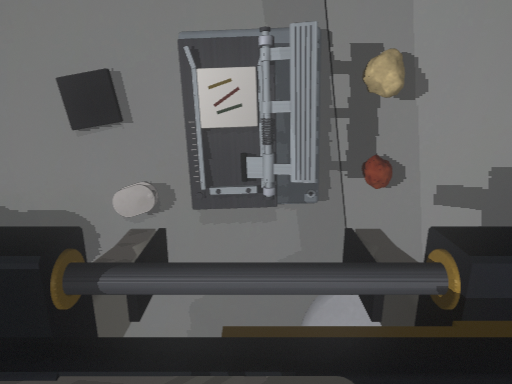

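The wrist view shows the plate at columns 197–257, rows 67–128. The press bar is at columns 291–317, rows 24–182, and the back stop is at row 190 or so. I'll measure the plate by mask and enlarge the stage to check the other features.

```bash
python3 - <<'E'
from h import *
im=cv2.imread("pics/w1.png"); c,T=cam("wrist")
m=cv2.inRange(cv2.cvtColor(im,cv2.COLOR_BGR2HSV),(10,10,170),(40,90,255)); m[:,:180]=0;m[:,265:]=0;m[140:]=0
m=cv2.morphologyEx(m,cv2.MORPH_CLOSE,np.ones((9,9)))
k=max(cv2.findContours(m,0,2)[0],key=cv2.contourArea); b=cv2.boxPoints(cv2.minAreaRect(k)); print("px",b.round(1).tolist())
P=ray(c,T,b,41.5); print(P.round(1).tolist(),[np.linalg.norm(P[i]-P[i-1]).round(1) for i in range(4)],"mid",P.mean(0).round(1))
e=[np.arctan2(*(P[i]-P[i-1])[1::-1])%(np.pi/2) for i in range(4)];print("ang",np.round(e,3), "minus90",np.round(np.array(e)-np.pi/2,3))
bar=ray(c,T,[[291,24],[317,25],[315,182],[292,181]],53); print(bar.round(1).tolist(),bar.mean(0).round(1))
cv2.imwrite("pics/w1c.png",cv2.resize(im[15:215,170:330],None,fx=3,fy=3,interpolation=cv2.INTER_CUBIC))
E
```

```text
px [[193.8000030517578, 122.5], [216.5, 55.900001525878906], [250.5, 67.5], [227.8000030517578, 134.10000610351562]]
[[571.0, -31.2, 41.5], [520.6, -1.6, 41.5], [533.9, 24.8, 41.5], [585.5, -3.7, 41.5]] [np.float64(31.1), np.float64(58.5), np.float64(29.6), np.float64(58.9)] mid [552.8  -2.9  41.5]
ang [1.087 1.04  1.104 1.066] minus90 [-0.484 -0.531 -0.467 -0.504]
[[507.9, 61.1, 53.0], [511.8, 81.1, 53.0], [637.5, 65.9, 53.0], [633.5, 46.0, 53.0]] [572.7  63.5  53. ]
```

View pics/w1c.png

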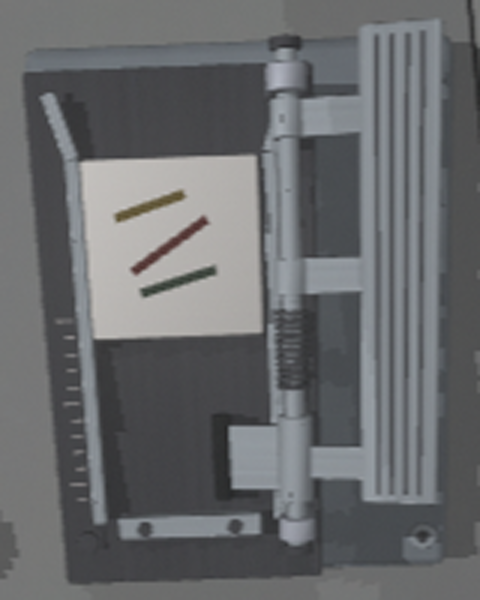

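The crop shows the plate nearly square in the channel, with corners near (80,158), (257,154), (264,333) and (92,340). The bar, left rail and back stop edges are all clear, so I'll compute the stage frame from them.

```bash
python3 - <<'E'
from h import *
c,T=cam("wrist")
f=lambda p,z: ray(c,T,np.array(p)/3+[170,15]-0.33,z)
P=f([(80,158),(257,154),(264,333),(92,340)],41.5)
print("plate",P.round(1).tolist(),[np.linalg.norm(P[i]-P[i-1]).round(1) for i in range(4)],P.mean(0).round(1))
bi=f([(362,25),(362,500)],50.3); bo=f([(441,20),(440,500)],55.7)
rl=f([(76,160),(104,520)],39); bs=f([(119,519),(260,514)],40); be=f([(25,52),(68,582)],30)
sh=f([(286,45),(293,540)],46)
a=lambda s:np.arctan2(*(s[1]-s[0])[1::-1]).round(3)
for n,s in dict(bi=bi,bo=bo,rl=rl,bs=bs,be=be,sh=sh,pl=P[[0,3]],pr=P[[1,2]],pb=P[[0,1]],pf=P[[3,2]]).items(): print(n,a(s),s.round(1).tolist(),np.linalg.norm(s[1]-s[0]).round(1))
th=np.mean([a(bi),a(bo),a(rl),a(bs)-np.pi/2,a(sh)]); print("th",th)
x=np.array([np.cos(th),np.sin(th)]);y=np.array([-x[1],x[0]])
bm=(bi.mean(0)+bo.mean(0))[:2]/2
hx=np.array([bm@x+45, bs.mean(0)[:2]@x-25]); hy=np.array([bm@y-63, rl.mean(0)[:2]@y+26, sh.mean(0)[:2]@y-33, bs.mean(0)[:2]@y])
print("home x,y estimates in rotated coords",hx,hy); h=hx.mean()*x+hy.mean()*y
pm=P.mean(0)[:2]-h; print("home",h,"plate in stage",pm@x,pm@y)
E
```

```text
plate [[526.8, -20.0, 41.5], [533.4, 29.0, 41.5], [582.3, 23.4, 41.5], [576.5, -26.6, 41.5]] [np.float64(50.2), np.float64(49.4), np.float64(49.3), np.float64(50.3)] [554.8   1.5  41.5]
bi -0.127 [[506.7, 61.0, 50.3], [634.3, 44.7, 50.3]] 128.6
bo -0.109 [[509.6, 80.6, 55.7], [636.3, 66.7, 55.7]] 127.5
rl -0.12 [[526.9, -21.6, 39.0], [631.3, -34.2, 39.0]] 105.1
bs 1.452 [[631.4, -29.3, 40.0], [636.6, 13.8, 40.0]] 43.4
be -0.128 [[495.7, -31.3, 30.0], [652.1, -51.4, 30.0]] 157.7
sh -0.132 [[507.7, 40.8, 46.0], [644.6, 22.6, 46.0]] 138.1
pl -0.132 [[526.8, -20.0, 41.5], [576.5, -26.6, 41.5]] 50.2
pr -0.114 [[533.4, 29.0, 41.5], [582.3, 23.4, 41.5]] 49.3
pb 1.437 [[526.8, -20.0, 41.5], [533.4, 29.0, 41.5]] 49.4
pf 1.456 [[576.5, -26.6, 41.5], [582.3, 23.4, 41.5]] 50.3
th -0.12135926535897931
home x,y estimates in rotated coords [604.85303667 605.26213755] [68.97936442 68.44931081 68.24778355 69.02546248]
home [608.92135001  -5.0788595 ] plate in stage -54.55364554307294 -0.0704179423337855
```

All the estimates agree: home is at (608.9, −5.1), yaw −0.121, and the plate sits at x = −54.6 in the stage frame. Next I'll set the finger gap to 44 mm, so one finger is at y≈65 and the other at y≈0, and press the bar.

```bash
cat >> h.py <<'E'
TH=-0.1214; H=np.array([608.9,-5.1]); Q=down(np.pi+TH)
X=np.array([np.cos(TH),np.sin(TH)]);Y=np.array([-X[1],X[0]])
def W(x,y,z): return [*(H+x*X+y*Y),z]   # stage x,y ; world z
def st(tag=""):
    s=bot.read_state(); d=s["tcp_pos"][:2]-H; f=s["contact_force"]
    print(tag,"t%.2f"%s["t"],"xyz",np.round([d@X,d@Y,s["tcp_pos"][2]],1),"F",np.round([f[:2]@X,f[:2]@Y,f[2]],2),"w%.1f"%s["width"]); return f[:2]@X,f[2]
E
python3 - <<'E'
from h import *
bot.move_gripper(44)
bot.move_ptp(W(-94,32.5,100),Q); bot.line_to(W(-94,32.5,62),80); bot.pause(.2); st("hover")
for z in (54,48,43,39.5):
    bot.line_to(W(-94,32.5,z),30); bot.pause(.15); st(z)
bot.pause(.2)
shot("wrist","w2"); shot("scene","s2")
a=cv2.imread("pics/w2.png"); b=cv2.imread("pics/s2.png")[130:250,220:370]
cv2.imwrite("pics/m2.png",np.hstack([cv2.resize(a[20:360,60:450],(390,340)),cv2.resize(b,(405,340),interpolation=cv2.INTER_CUBIC)]))
E
```

```text
hover t5.02 xyz [-93.6  32.7  62.5] F [ 0.73 -0.34  0.37] w43.9
54 t5.58 xyz [-94.   32.5  54. ] F [0.5  0.39 0.15] w44.4
48 t6.08 xyz [-93.6  32.8  48.2] F [-0.09  2.39  4.65] w44.4
43 t6.55 xyz [-93.5  32.8  43.4] F [-1.89  4.04  5.51] w43.9
39.5 t6.97 xyz [-93.5  32.6  40. ] F [-0.57  2.36  6.67] w43.9
```

View pics/m2.png

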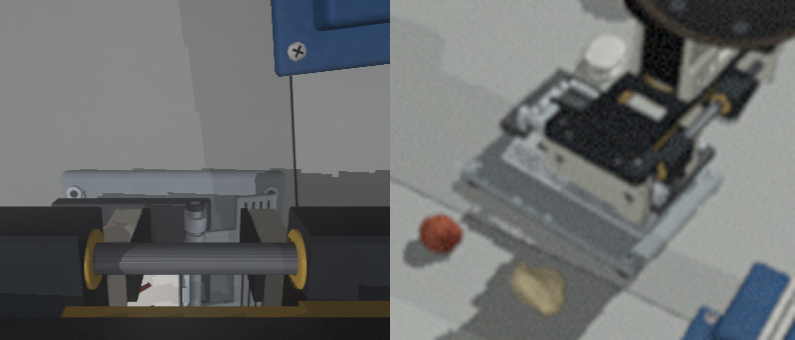

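The fingertip holds the bar down with about 6.7 N, and the other finger stands behind the plate. I'll press slightly further, then push at a steady speed and feel for the back stop.

```bash
python3 - <<'E'
from h import *
bot.line_to(W(-94,32.5,38.3),20); bot.pause(.4); st("held")
for x in (-84,-70,-55,-43):
    bot.line_to(W(x,32.5,38.3),20); st(x)
bot.line_to(W(-39,32.5,38.3),12); bot.pause(.25); b=np.mean([st("base")[0] for _ in [0]])
for x in np.arange(-38,-29.5,.75):
    bot.line_to(W(x,32.5,38.3),10); bot.pause(.12); f=st(x)[0]
    if f<b-5: break
bot.pause(.3); st("end")
E
```

```text
held t7.92 xyz [-93.5  32.5  38.9] F [-0.66  0.82  7.9 ] w44.0
-84 t8.57 xyz [-86.2  31.6  37.9] F [-7.44  3.49  8.45] w44.1
-70 t9.42 xyz [-72.5  31.5  37.9] F [-8.46  2.36  9.3 ] w43.9
-55 t10.32 xyz [-57.6  31.5  37.8] F [-8.77  3.18  9.96] w44.3
-43 t11.07 xyz [-45.4  31.6  37.9] F [-7.63  2.75 10.07] w43.8
base t11.80 xyz [-41.5  31.6  37.9] F [-7.59  1.99  8.57] w44.2
-38.0 t12.17 xyz [-40.7  31.5  37.8] F [-8.    1.62  9.49] w44.2
-37.25 t12.53 xyz [-40.1  31.5  37.8] F [-9.04  2.44  8.98] w44.3
-36.5 t12.90 xyz [-39.4  31.5  37.8] F [-9.96  2.43 10.28] w44.2
-35.75 t13.27 xyz [-38.6  31.5  37.9] F [-8.45  2.2   9.68] w43.8
-35.0 t13.63 xyz [-37.9  31.5  37.8] F [-9.13  2.77 10.64] w43.7
-34.25 t14.00 xyz [-37.1  31.5  37.9] F [-9.25  3.06  9.76] w44.1
-33.5 t14.37 xyz [-36.3  31.5  37.8] F [-8.84  1.97 10.32] w44.0
-32.75 t14.73 xyz [-35.7  31.5  37.8] F [-8.82  2.73  9.64] w44.0
-32.0 t15.10 xyz [-34.9  31.5  37.8] F [-8.23  2.07  9.42] w44.3
-31.25 t15.47 xyz [-34.2  31.5  37.8] F [-8.99  2.58  9.96] w44.0
-30.5 t15.83 xyz [-34.   31.4  37.7] F [-11.74   4.32  10.92] w44.0
-29.75 t16.20 xyz [-33.8  31.4  37.7] F [-13.13   4.6   13.02] w44.2
end t16.50 xyz [-33.9  31.3  37.7] F [-13.03   3.56  12.81] w44.1
```

The finger stalls at x = −33.9 with rising force, against an expected −34.5, so the plate is home. I'll back the pusher off slightly, let the clip up slowly and withdraw.

```bash
python3 - <<'E'
from h import *
bot.line_to(W(-39,32.5,38.3),15); bot.pause(.2); st("off")
bot.line_to(W(-38,32.5,62),20); st("up")
bot.line_to(W(-38,32.5,120),80); bot.line_to(W(20,32.5,190),100); bot.pause(.3); st("clear")
c,T,im=shot("wrist","w3")
p=proj(c,T,[W(0,0,41.5)])[0]; print(p)
u,v=p.astype(int); u0,v0=max(u-90,0),max(v-100,0)
cv2.imwrite("pics/w3c.png",cv2.resize(im[v0:v0+180,u0:u0+200],None,fx=3,fy=3,interpolation=cv2.INTER_CUBIC)); print(u0,v0)
E
```

```text
off t17.47 xyz [-36.1  33.   39.9] F [ 4.82 -0.57  7.83] w44.3
up t18.80 xyz [-38.1  32.5  61.9] F [-0.56  0.48  0.42] w44.1
clear t21.03 xyz [ 19.8  32.5 189.9] F [ 0.75  0.15 -0.16] w43.7
[218.04323626 156.15443779]
128 56
```

View pics/w3c.png

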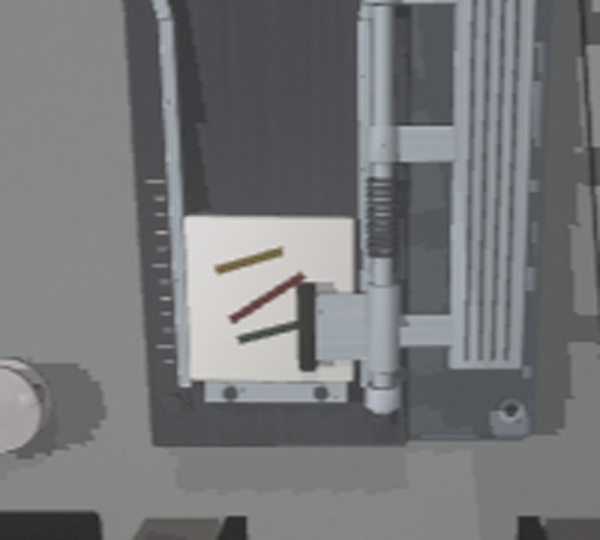

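The plate's front edge (crop row 380) lies square against the back stop. The nose, at (308,325), rests on the plate, the hand is clear and nothing has moved.

```bash
python3 -c "
from plant import bot
print(bot.close_job())"
```

```text
the job is handed in; nothing more can be done
None
```

I've handed the job in: the last wrist picture shows the plate home against the back stop, the clip's nose resting on it and the hand clear, but the hand-in returned no verdict.

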